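# Feed a spent battery pack through the flap of the returns box

### The arm

A 6-joint arm with a two-finger parallel gripper is mounted at the origin on the work surface. World frame = base frame: x ahead of the robot, y to its left, z up, the work surface at z = 0. Lengths are in m, angles in rad, forces in N, time in s.
With the tool pointing down it reaches from about 0.35 to 0.775 m from the base axis. Payload 7.3 kg.
Tool frame: the origin (TCP) lies on the centre line of the jaws, within the pads' length; the fingertips stand 17 mm ahead of it and the grasp point (between the pads) lies 2 mm behind it (robot.tip_extent is the distance from the TCP to the fingertips, in m); z points along the fingers, y is the line along which they close (so a half turn about z gives the same grasp; the last joint's range is limited). The gripper opens to 92 mm and grips with 3 to 60 N. Pads are 19 mm wide; open, the fingers measure 130 mm over their backs; the gripper's body (75 mm by 190 mm) begins 47 mm behind the grasp point.
Start: joints at [1.108, 0.342, 1.524, -0, 1.275, -0.146], TCP at [0.164, 0.499, 0.244] pointing down, gripper open.
Joint ranges: [-2.53, 2.53], [-0.77, 2.02], [0.04, 2.7], [-1, 4.14], [0.28, 2.66], [-3.11, 3.11]. Speed limits (rad/s): [2.57, 2.57, 3.14, 3.14, 3.14, 3.14].

### API

Orientations are given as [roll, pitch, yaw] about the fixed x, y, z axes, in that order (R = Rz(yaw) Ry(pitch) Rx(roll)).
In Python, from cell import robot gives the robot as it stands.
- The arm moves only by the tool step_arm, never from a script. Its argument "motion" is a list of rows, each a list of 2 entries, a list of its own where there are three numbers: the shift along the tool's x, y, z in units of 60 mm (1.0 is 60 mm), then the turn about the tool's z in rad. In form: [[[x, y, z], spin], ...]. A call has 1 to 10 rows; each row is the pose to reach, as a shift and turn from the pose commanded when the call began, along the tool's axes at that moment; what a row does not reach only later rows make up. A row lasts 1/8 s, in which the tool goes at most 62.5 mm and 10.7 degrees, less where a joint would pass 70% of its speed; a pose out of reach is approached as far as the arm can. A call with a gripper value outside its range is refused whole. "hand" is the closure in counts, from 0 (fully open) to 255 (shut), set as the call begins (left out, the last holds). The fingers move at their own pace and stop on an object; "squeeze" is the grip in N (left out, the last holds). Time passes only in rows, so rows that repeat a pose let the fingers close. It gives the time, the measured TCP pose, the force, the opening and the grip force at its end, in the units of the state.
- robot.observe(): the state, without advancing time (a new reading comes with each control period).
- robot.read_camera(name): name is "scene" or "side" or "wrist"; returns a dict with "pixels" (420x560x3 uint8, red, green, blue), "intrinsics" (3x3 intrinsics, pixels), "k1" (the pictures are not rectified: a ray, as slopes to the right and down, at radius r is drawn at 1 + k1 r^2 times it, then the intrinsics apply), "xyz" and "rotation" of the camera in the world; the wrist camera has in their place "T_tool_cam" (4x4, takes a point from camera to tool coordinates, whose origin is the TCP and whose axes are the flange's). Camera axes: x right, y up, looking along -z (the intrinsics and any distortion apply to the point x, -y, -z); pixel columns grow to the right and rows downward; lengths in m; the calibration is good to about 2 mm. A picture is of the moment at which its call begins: read the wrist's pose just before it. There is no depth.
- robot.hand_in(): hands the job in; it is judged then, once.
The state is a dict: "time": time; "qpos": joint angles; "qvel": joint speeds; "joint_efforts": joint torques, N m; "tool_pos": TCP position; "tool_rot": TCP orientation; "contact_force": force on the tool from outside, world axes, zero at the start; "torque": the same for the moment, N m; "opening": finger opening in m; "grip_force": force on a finger pad.
Only numpy, scipy, OpenCV 4.12 (cv2) and the standard library are available. Lean on these libraries where they do the work, as an engineer would, in place of code of your own. Each camera call takes 0.05 s, during which the arm holds its last target. There are 200 camera calls.

### The job

Push the spent battery pack that lies on the feed tray along the tray, through the hanging flap and over the inner sill, so that it drops into the returns box; then draw the fingers back out and let the flap swing fully shut by itself. Only push the pack: do not pick it up, lift it or tip it on the tray. Leave everything else on the bench where it is.

Things in the scene. Friction and masses are not known exactly. Their poses are not given: they have to be found in the camera images.
- returns: grey steel returns box with a feed tray on its front, fixed to the bench, at varying place and turn; 197 mm high, 116 mm wide, clear plastic top and window at its -y side. Origin on the bench surface under the closed flap, on the centre line; x = feed direction, from the tray into the box; z up. The box floor is 8 mm above the bench, its back wall at x = 185 mm.
- tray_end (a point): middle of the tray's open front end, on the tray's flat top: 105 mm above the bench, 250 mm before the flap (x = -250). The tray runs level from here to the flap. Lips along both sides rise 18 mm above it, 104 mm apart inside.
- sill_edge (a point): middle of the inner sill's edge, 50 mm past the closed flap, level with the tray top (105 mm above the bench). Beyond it is a 97 mm drop to the box floor. The pack tips over this edge and drops in once its middle has passed it, so its rear end must be pushed 5 to 20 mm past the flap's closed plane.
- lintel (a point): middle of the underside of the lintel over the doorway, 180 mm above the bench, at the flap's hinge line (x = 0). The doorway is 102 mm wide and 75 mm high; the lintel is 14 mm thick along x and 13 mm high. Fingers leaning about 35 degrees, tips forward into the box, pass under it far enough; upright ones do not.
- flap (a joint): flap hinge angle, rad: 0 hanging shut, grows as it is pushed inward (the only way it opens), up to 1.45. Hinge across the feed direction under the lintel. Plain aluminium flap 98 mm wide, 72 mm from hinge to lower edge, 3 mm thick, 0.2 kg. The pack or a finger pushes it open with under 5 N; its damped hinge lets it swing shut by its own weight in about 3 s.
- flap_edge (a point): middle of the flap's lower edge (3 mm above the tray when shut); moves with the flap
- pack: spent battery pack on the feed tray: black plastic block 90 mm long (x), 66 mm wide (y), 36 mm high, smooth all round, with a flush grey terminal field and brass contacts on top, about 0.45 kg. Origin at the centre of its underside, z up; its x axis points roughly along the feed direction.
- jar: closed glass screw jar, 56 mm across, 75 mm tall, standing beside the feed tray; a bystander, origin at the centre of its underside
- socket: steel wrench socket standing on end, 28 mm across, 38 mm tall, beside the tray; a bystander, origin at the centre of its underside
- tape: grey tape measure, 62 x 34 x 60 mm, standing beside the tray; a bystander, origin at the centre of its underside
- driver: screwdriver lying on the bench; a bystander
- spanner: wrench lying on the bench; a bystander
- spray: spray can, 52 mm across, 150 mm tall; a bystander, origin at the centre of its underside
- spare: second battery pack like the one on the tray, but lying on the bench; a bystander that stays, origin at the centre of its underside
Not all that is in view belongs to the job. Leave any green or purple look-alike of the pack alone.

How it is judged:
On the way, in this order (a step that is already met when the one before it is completed fails the run):
1. the pack pushes the flap open as it slides level through the doorway (value of joint flap above 0.5 rad and x of pack in the frame of returns between -0.045 and 0.055 m and z of pack in the frame of returns above 0.095 m and angle between pack's own z axis and vertical below 0.2 rad), for 0.1 s.
2. the pack drops into the box (x of pack in the frame of returns between 0.045 and 0.195 m and y of pack in the frame of returns between -0.056 and 0.056 m and z of pack in the frame of returns below 0.075 m), for 0.1 s.
3. the flap is shut (value of joint flap below 0.06 rad), for 0.1 s.
At the end, for the whole second after the job is handed in: The pack lies at rest inside the box below the sill (its origin 45 to 195 mm past the flap line, under 75 mm above the bench), and the flap hangs shut (within 0.06 rad) (all of step 2 and value of joint flap below 0.06 rad and velocity of joint flap below 0.1 rad/s and linear speed of pack below 0.03 m/s); the robot touches nothing.
It fails at once if the pack is lifted more than 15 mm off the tray (z of pack in the frame of returns above 0.12 m).
It fails at once if the pack is tipped (over 0.3 rad) on the tray before the doorway (x of pack in the frame of returns below 0 m and angle between pack's own z axis and vertical above 0.3 rad).
It fails at once if the pack leaves the tray to the side or the open end (x of pack in the frame of returns below 0 m and z of pack in the frame of returns below 0.09 m).
It fails at once if a bystander is moved more than 15 mm (distance of any of jar, socket, tape, driver, spanner, spray, spare from where it was at the start of the episode above 0.015 m).
It also fails if it takes over 45 s, if anything falls off the work surface, if the arm or the gripper's body presses on something with over 40 N, if the wrist force passes 120 N, or if a joint passes its speed limit or range.

## Working session

There is one attempt and no reset: what is moved stays moved. The work goes in short steps, Python scripts to look and compute and a tool call to move; the robot and the scene stay as the last step left them, time stands still between calls to the robot, and variables do not carry over. Pictures are saved under pics/ and viewed, at most 10 in all, crops included, and the job is handed in when it is done.

Besides the shell and the picture viewer there is one more tool, called after "Call:" as name(argument=value, ...) on one line, values as JSON. step_arm: Moves the arm, as the interface text tells. Its arguments: {"type":"object","properties":{"motion":{"type":"array"},"hand":{"type":"number"},"squeeze":{"type":"number"}},"required":["motion"]}

```bash
ls; mkdir -p pics
python3 - <<'E'
from cell import robot
import cv2,json
s=robot.observe();print({k:s[k] for k in('time','qpos','tool_pos','tool_rot','opening')})
for n in('scene','side','wrist'):
    c=robot.read_camera(n);cv2.imwrite(f'pics/{n}0.png',c['pixels'][:,:,::-1])
    print(n,{k:(v.tolist() if hasattr(v,'tolist') else v) for k,v in c.items() if k!='pixels'})
E
```

```text
pics
{'time': 0.0, 'qpos': array([ 1.10794833e+00,  3.42769064e-01,  1.52502033e+00, -5.88213182e-05,
        1.27538666e+00, -1.46044069e-01]), 'tool_pos': array([0.16339899, 0.49852365, 0.24301973]), 'tool_rot': array([-3.14001792e+00, -1.74778003e-04,  2.82480575e+00]), 'opening': 0.09197251571974728}
scene {'intrinsics': [[525.2793998005214, 0.0, 276.08949536713334], [0.0, 525.2793998005214, 216.42675656500552], [0.0, 0.0, 1.0]], 'k1': 0.02661062238765238, 'xyz': [0.8888802224567912, 0.4821833075076738, 1.0300697308958946], 'rotation': [0.6497068712910605, -0.007279640687520406, 2.6258087521116886]}
side {'intrinsics': [[425.99240640045866, 0.0, 273.9647141856092], [0.0, 425.99240640045866, 205.05576084407792], [0.0, 0.0, 1.0]], 'k1': 0.011691803665358208, 'xyz': [0.36592154232633933, 0.4546756208950403, 0.6872132858514988], 'rotation': [0.8246757566700291, -0.01801554531014582, -2.7648011296608415]}
wrist {'intrinsics': [[307.9609972275398, 0.0, 280.9987012299491], [0.0, 307.9609972275398, 209.561034447317], [0.0, 0.0, 1.0]], 'k1': -0.04566940763921221, 'T_tool_cam': [[-0.0001361843376706718, 0.963822234058735, 0.26654583581037766, 0.07153636325180353], [0.9999999792074954, 0.00017171528129618103, -0.0001099948574045882, -0.0002902294698706731], [-0.0001517854823732233, 0.26654581528864557, -0.9638222374033895, -0.14108296071141777], [0.0, 0.0, 0.0, 1.0]]}
```

View pics/scene0.png

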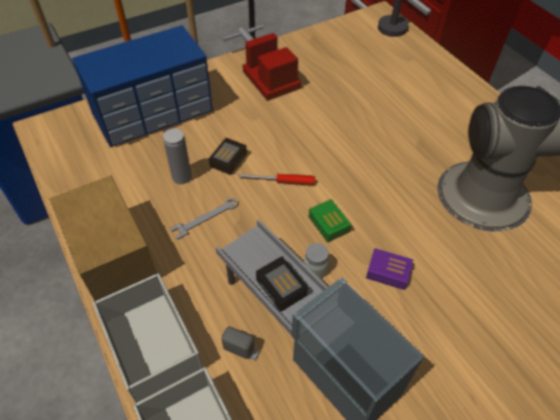

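View pics/side0.png

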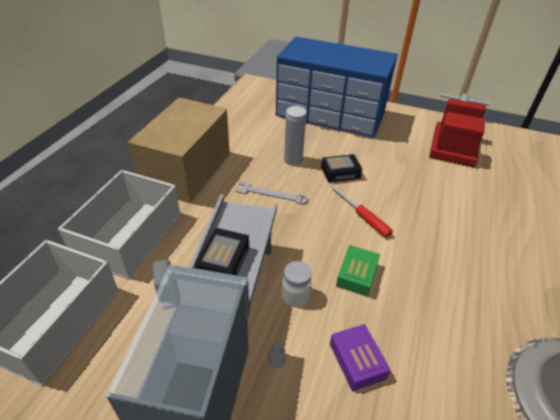

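Scene: pack on the tray at (282,283), box at (355,345), tray front end near (240,240). Candidates for the pack are the black one on the tray (282,283), the black spare on the bench (228,155), the green one (330,219) and the purple one (390,268). I choose the one on the tray. In the side view it is at (223,252).

```bash
cat > h.py <<'E'
import numpy as np,cv2
from scipy.spatial.transform import Rotation as R
from cell import robot
def T(c):
    if 'T_tool_cam' in c:
        M=np.array(c['T_tool_cam']);s=c['s'];r=R.from_euler('xyz',s['tool_rot']).as_matrix()
        return r@M[:3,:3],r@M[:3,3]+s['tool_pos']
    return R.from_euler('xyz',c['rotation']).as_matrix(),np.array(c['xyz'])
def cam(n):
    s=robot.observe();c=robot.read_camera(n);c['s']=s;return c
D=lambda c:np.array([c['k1'],0,0,0,0.])
def ray(c,p):
    u=cv2.undistortPoints(np.array([[p]],float),np.array(c['intrinsics']),D(c))[0,0]
    r,o=T(c);return o,r@np.array([u[0],-u[1],-1])
def onz(c,p,z):
    o,d=ray(c,p);return o+d*(z-o[2])/d[2]
def tri(c1,p1,c2,p2):
    o1,d1=ray(c1,p1);o2,d2=ray(c2,p2)
    t=np.linalg.lstsq(np.c_[d1,-d2],o2-o1,rcond=None)[0];a=o1+d1*t[0];b=o2+d2*t[1]
    return (a+b)/2,np.linalg.norm(a-b)
def proj(c,P):
    r,o=T(c);q=(np.atleast_2d(P)-o)@r;q=q*[1,-1,-1]
    return cv2.projectPoints(q,np.zeros(3),np.zeros(3),np.array(c['intrinsics']),D(c))[0][:,0]
E
python3 - <<'E'
from h import *
a=cam('scene');b=cam('side')
print(proj(a,[[0,0,0],[.163,.4985,.243]]),proj(b,[[0,0,0],[.163,.4985,.243]]))
print(tri(a,(282,283),b,(223,252)), onz(a,(282,283),.141))
for n,c,(x0,y0,x1,y1) in(('a',a,(200,200,440,420)),('b',b,(110,180,350,420))):
    i=c['pixels'][y0:y1,x0:x1,::-1];cv2.imwrite(f'pics/c{n}.png',cv2.resize(i,None,fx=2.5,fy=2.5,interpolation=cv2.INTER_CUBIC))
    
i=np.hstack([cv2.resize(a['pixels'][210:420,200:430,::-1],(398,364)),cv2.resize(b['pixels'][180:420,110:370,::-1],(398,367))[:364]])
E
```

```text
[[483.54250255 193.79182158]
 [679.81997152 347.13139765]] [[ 584.86463367  403.29618555]
 [ 609.29461017 1034.08821611]]
(array([0.61574436, 0.03667149, 0.1296832 ]), np.float64(0.00395154156947947)) [0.62002656 0.04434762 0.141     ]
```

View pics/ca.png

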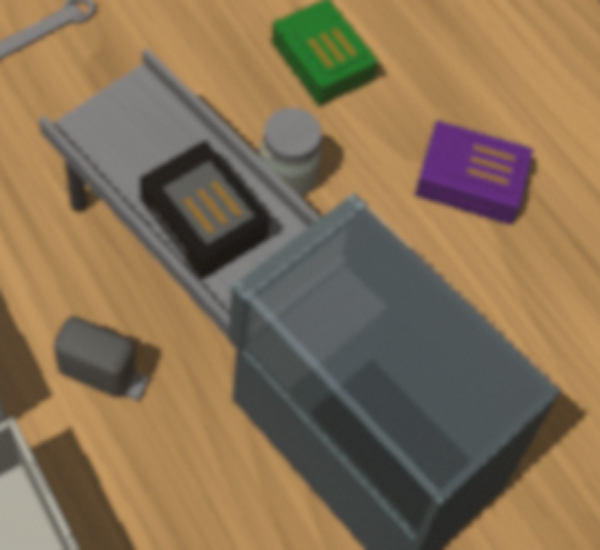

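View pics/cb.png

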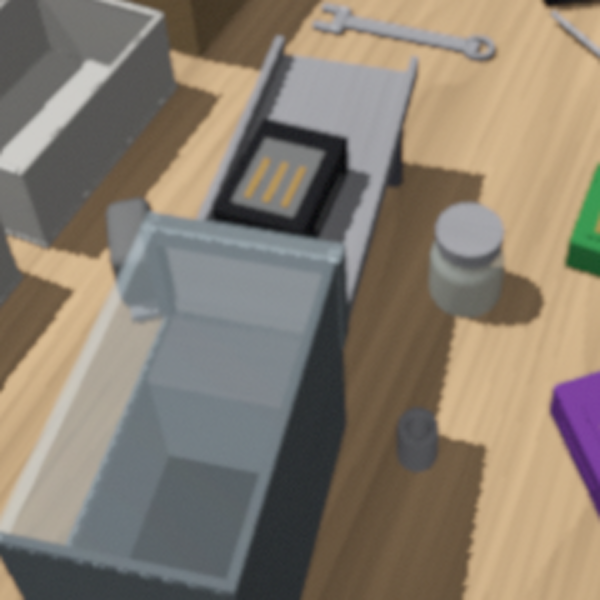

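View pics/wrist0.png

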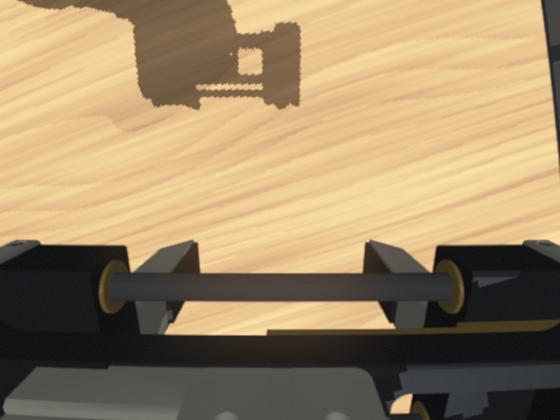

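Crops: the pack on the tray is black with a grey field and brass contacts, which matches the description. Lip front ends are at scene (259,222) and (217,249), box top corners at scene (342,280), (295,315), (422,356) and (374,399). The wrist view shows only bare bench. Next I measure the returns frame.

Run:
```python
from h import *
np.set_printoptions(precision=4,suppress=True)
a=cam('scene');b=cam('side')
P=[((258.8,222),(275,205),.123),((217,249),(222,196),.123),((342,280),(246,282),.197),((295,315),(172,269),.197),((422,356),(205,414),.197),((374,399),(110,396),.197)]
Q=[]
for p,q,z in P:
    u,v=onz(a,p,z),onz(b,q,z);print(u[:2],v[:2],*tri(a,p,b,q));Q.append((u+v)[:2]/2)
Q=np.array(Q);m=lambda i,j:(Q[i]+Q[j])/2
for i,j,k,l in((0,1,2,3),(2,3,4,5),(0,1,4,5)):
    d=m(k,l)-m(i,j);print(m(i,j),m(k,l),np.linalg.norm(d),np.arctan2(d[1],d[0]),np.linalg.norm(Q[i]-Q[j]))
# pack top quad: corners in crops
C=[((207,145),None),((272,230),None),((203,275),None),((143,185),None)]
print([onz(a,(x/2.5+200,y/2.5+200),.141)[:2] for (x,y),_ in C[:2]])
for (x,y) in((208,143),(281,222),(203,262),(142,182)):print('A',onz(a,(x/2.5+200,y/2.5+200),.141)[:2])
for (x,y) in((267,122),(347,140),(313,227),(217,208)):print('B',onz(b,(x/2.5+110,y/2.5+180),.141)[:2])
for c,r in((a,(210,320,240,330)),(b,(190,265,180,300))):
    h=cv2.cvtColor(c['pixels'],cv2.COLOR_RGB2HSV);x0,x1,y0,y1=r
    mk=cv2.inRange(h,(8,90,60),(30,255,255))  # brass
    mk2=np.zeros_like(mk)
    cx,cy=(282,283) if c is a else (219,252)
    mk2[cy-14:cy+14,cx-16:cx+16]=mk[cy-14:cy+14,cx-16:cx+16]
    ys,xs=np.nonzero(mk2);print('brass',len(xs),xs.mean(),ys.mean(),onz(c,(xs.mean(),ys.mean()),.141))
```

```text
[ 0.5831 -0.1191] [ 0.5793 -0.1176] [ 0.5813 -0.1227  0.1178] 0.00028228924054063317
[ 0.6916 -0.1002] [ 0.6863 -0.1015] [ 0.6897 -0.1055  0.1171] 0.002758266941982075
[0.5383 0.12  ] [0.5304 0.1227] [0.5339 0.1155 0.1864] 0.00012114645137940561
[0.6491 0.1383] [0.639  0.1423] [0.6458 0.1339 0.1849] 0.0011477058749769457
[0.5038 0.305 ] [0.4982 0.3031] [0.5002 0.3022 0.1899] 0.002462740507143502
[0.6149 0.3235] [0.6069 0.3257] [0.6118 0.3223 0.1872] 0.0014356683188039628
[ 0.6351 -0.1096] [0.5892 0.1308] 0.24477956080642238 1.759364269171769 0.10919175525649703
[0.5892 0.1308] [0.5559 0.3143] 0.1864558603288226 1.7500603823570324 0.11131298410295187
[ 0.6351 -0.1096] [0.5559 0.3143] 0.4312308404043604 1.7553414959624214 0.10919175525649703
[array([ 0.59  , -0.0046]), array([0.5851, 0.0866])]
A [ 0.5883 -0.0058]
A [0.5754 0.084 ]
A [0.6448 0.0843]
A [0.6517 0.0002]
B [ 0.645  -0.0015]
B [ 0.5855 -0.0074]
B [0.5744 0.0711]
B [0.6393 0.0808]
brass 162 284.78395061728395 282.39506172839504 [0.6146 0.0458 0.141 ]
brass 119 219.42857142857142 252.46218487394958 [0.6156 0.046  0.141 ]
```

Call:
step_arm(motion=[[[1,0,-0.3],0.18],[[2,0,-0.6],0.36],[[3,0,-0.8],0.54],[[4,0,-1],0.72],[[4.8,0,-1],0.9],[[4.8,0,-1],1.07],[[4.8,0,-1],1.07]], hand=170)

```text
time: 1.23
tool_pos: [-0.111, 0.5885, 0.3033]
tool_rot: [3.141, 0.001, 1.757]
contact_force: [0.0, -0.6, -0.1]
opening: 0.0314
grip_force: 0.0
```

Call:
step_arm(motion=[[[1,0,0],0],[[2,0,0],0],[[3,0,0],0],[[4,0,0],0],[[5,0,0],0],[[6,0,0],0],[[6,0,0],0]])

```text
time: 2.1
tool_pos: [-0.1525, 0.8222, 0.2636]
tool_rot: [3.141, -0.05, 1.755]
contact_force: [0.1, 0.1, 0.3]
opening: 0.0305
grip_force: 0.0
```

Run:
```python
from cell import robot
s=robot.observe();print(s['time'],s['qpos'],s['tool_pos'],s['tool_rot'])
```

```text
2.1 [1.66108466 1.10711467 0.03637597 0.0046342  1.94788575 1.4782453 ] [-0.1524529   0.82220494  0.26359115] [ 3.14115223 -0.05039502  1.75546138]
```

Call:
step_arm(motion=[[[-1,0,0],0],[[-2,0,0],0],[[-3,0,0],0],[[-3,0,0],0]])

```text
time: 2.6
tool_pos: [-0.1214, 0.6532, 0.2591]
tool_rot: [3.14, -0.056, 1.756]
contact_force: [0.4, 1.5, 1.1]
opening: 0.0308
grip_force: 0.0
```

Run:
```python
from cell import robot
s=robot.observe();print(s['time'],s['qpos'],s['tool_pos'],s['tool_rot'])
```

```text
2.6 [1.63689217 0.56566442 1.12240295 0.00551866 1.39730033 1.45122027] [-0.12144342  0.65318871  0.25905509] [ 3.14032892 -0.05647529  1.75570411]
```

Call:
step_arm(motion=[[[1,0,0],0],[[2,0,0],0],[[3,0,0],0],[[20,0,0],0],[[20,0,0],0],[[20,0,0],0],[[20,0,0],0],[[20,0,0],0]])

```text
time: 3.6
tool_pos: [-0.1599, 0.8607, 0.2008]
tool_rot: [3.141, -0.102, 1.755]
contact_force: [-0.6, 0.1, 0.2]
opening: 0.0304
grip_force: 0.0
```

```bash
cat > s.py <<'E'
from cell import robot
s=robot.observe();print(s['time'],s['qpos'],s['tool_pos'],s['tool_rot'])
E
python3 s.py
```

```text
3.6 [1.66404165 1.18427024 0.03610288 0.00902267 1.81971093 1.48259245] [-0.15986806  0.8607082   0.20084459] [ 3.14110408 -0.10187242  1.75493742]
```

Call:
step_arm(motion=[[[1,0,-0.6],0]])

```text
time: 3.72
tool_pos: [-0.1607, 0.8648, 0.2169]
tool_rot: [-3.141, -0.133, 1.755]
contact_force: [1.1, -0.9, -0.3]
opening: 0.0306
grip_force: 0.0
```

Call:
step_arm(motion=[[[1,0,-0.6],0]])

```text
time: 3.85
tool_pos: [-0.1616, 0.8694, 0.2452]
tool_rot: [3.141, -0.181, 1.755]
contact_force: [0.1, 0.4, 0.4]
opening: 0.0306
grip_force: 0.0
```

Call:
step_arm(motion=[[[1,0,-0.6],0]])

```text
time: 3.98
tool_pos: [-0.1622, 0.8724, 0.2693]
tool_rot: [3.141, -0.22, 1.755]
contact_force: [-0.4, 0.1, 0.6]
opening: 0.0304
grip_force: 0.0
```

```bash
python3 s.py
```

```text
3.975 [1.66156914 1.10866744 0.03609544 0.02042026 1.77722149 1.48385597] [-0.16217027  0.87244311  0.26932852] [ 3.141187   -0.22045927  1.75494347]
```

Call:
step_arm(motion=[[[1,0,-0.3],0]])

```text
time: 4.1
tool_pos: [-0.1638, 0.8811, 0.2808]
tool_rot: [3.141, -0.263, 1.755]
contact_force: [0.2, -0.0, -0.8]
opening: 0.0307
grip_force: 0.0
```

Call:
step_arm(motion=[[[1,0,-0.3],0]])

```text
time: 4.22
tool_pos: [-0.1652, 0.8891, 0.2904]
tool_rot: [3.141, -0.3, 1.755]
contact_force: [-0.3, -0.3, 0.1]
opening: 0.0304
grip_force: 0.0
```

Call:
step_arm(motion=[[[1,0,-0.3],0]])

```text
time: 4.35
tool_pos: [-0.1666, 0.896, 0.3036]
tool_rot: [3.142, -0.34, 1.755]
contact_force: [-0.4, 0.3, 0.2]
opening: 0.0308
grip_force: 0.0
```

Call:
step_arm(motion=[[[1,0,-0.3],0]])

```text
time: 4.47
tool_pos: [-0.1676, 0.9019, 0.3196]
tool_rot: [3.141, -0.38, 1.755]
contact_force: [0.2, -0.1, -0.1]
opening: 0.0308
grip_force: 0.0
```

Call:
step_arm(motion=[[[1,0,-0.3],0]])

```text
time: 4.6
tool_pos: [-0.1686, 0.9069, 0.3374]
tool_rot: [3.141, -0.421, 1.755]
contact_force: [-0.3, -0.4, 0.0]
opening: 0.0308
grip_force: 0.0
```

Call:
step_arm(motion=[[[1,0,-0.3],0]])

```text
time: 4.72
tool_pos: [-0.1694, 0.9109, 0.3566]
tool_rot: [3.141, -0.462, 1.755]
contact_force: [-0.6, -0.3, -0.3]
opening: 0.0308
grip_force: 0.0
```

```bash
python3 s.py
```

```text
4.725 [1.65809275 1.02984611 0.03689315 0.04294265 1.61511542 1.48599797] [-0.16937782  0.91093373  0.35661465] [ 3.14144875 -0.46155212  1.75486811]
```

Call:
step_arm(motion=[[[1,0,0],0]])

```text
time: 4.85
tool_pos: [-0.1714, 0.9216, 0.364]
tool_rot: [3.141, -0.505, 1.755]
contact_force: [-0.3, 0.4, -0.3]
opening: 0.0306
grip_force: 0.0
```

Call:
step_arm(motion=[[[1,0,0],0]])

```text
time: 4.97
tool_pos: [-0.1732, 0.9315, 0.3687]
tool_rot: [3.141, -0.542, 1.755]
contact_force: [0.3, -0.5, 1.1]
opening: 0.0307
grip_force: 0.0
```

Call:
step_arm(motion=[[[1,0,0],0]])

```text
time: 5.1
tool_pos: [-0.1749, 0.9402, 0.3771]
tool_rot: [3.141, -0.581, 1.755]
contact_force: [-0.1, -0.3, 0.5]
opening: 0.0307
grip_force: 0.0
```

Call:
step_arm(motion=[[[1,0,0],0]])

```text
time: 5.22
tool_pos: [-0.1763, 0.9479, 0.3878]
tool_rot: [3.141, -0.621, 1.755]
contact_force: [0.3, -0.7, -0.0]
opening: 0.0304
grip_force: 0.0
```

```bash
python3 s.py
```

```text
5.225 [1.6577027  1.02140124 0.03700315 0.05660524 1.46506065 1.4856708 ] [-0.17627662  0.94787616  0.38784645] [ 3.14143502 -0.62051898  1.75488064]
```

Call:
step_arm(motion=[[[1,0,0],0]])

```text
time: 5.35
tool_pos: [-0.1775, 0.9544, 0.4003]
tool_rot: [3.141, -0.66, 1.755]
contact_force: [0.6, -0.8, 1.1]
opening: 0.0302
grip_force: 0.0
```

Call:
step_arm(motion=[[[1,0,0],0]])

```text
time: 5.48
tool_pos: [-0.1785, 0.9597, 0.4145]
tool_rot: [3.141, -0.699, 1.755]
contact_force: [-0.9, -0.3, 0.1]
opening: 0.0305
grip_force: 0.0
```

```bash
cat > to.py <<'E'
import sys
from h import *
np.set_printoptions(precision=3,suppress=True)
s=robot.observe();r=R.from_euler('xyz',s['tool_rot']).as_matrix()
print(s['time'],s['qpos'],s['tool_pos'],s['tool_rot']);print(r)
O=np.array([.5895,.137,0]);F=np.array([np.cos(1.755),np.sin(1.755),0]);L=np.array([-F[1],F[0],0])
d=s['tool_pos']-O;print('in returns',d@F,d@L,d[2])
for a in sys.argv[1:]:
    x=[float(v) for v in a.split(',')];P=O+F*x[0]+L*x[1]+[0,0,x[2]];print(a,P,'shift',(P-s['tool_pos'])@r/.06)
E
python3 to.py=0 2>/dev/null; python3 to.py " -.19,-.005,.30" " -.195,-.005,.142"
```

```text
5.475 [1.657 1.006 0.037 0.064 1.403 1.485] [-0.178  0.96   0.415] [ 3.141 -0.699  1.755]
[[-0.14   0.983 -0.118]
 [ 0.753  0.183  0.632]
 [ 0.643  0.    -0.766]]
in returns 0.9494962135436845 0.6043016267543794 0.41454244720450534
 -.19,-.005,.30 [ 0.629 -0.049  0.3  ] shift [-15.769  10.159 -10.75 ]
 -.195,-.005,.142 [ 0.63  -0.054  0.142] shift [-17.527  10.159  -8.787]
```

Call:
step_arm(motion=[[[-0.7,0.46,-0.49],0],[[-1.4,0.9,-1],0],[[-2.1,1.4,-1.5],0],[[-2.9,1.85,-2],0],[[-3.6,2.3,-2.45],0],[[-4.3,2.8,-2.9],0],[[-5,3.2,-3.4],0],[[-5.8,3.7,-3.9],0],[[-6.5,4.2,-4.4],0],[[-7.2,4.6,-4.9],0]])

```text
time: 6.72
tool_pos: [0.1753, 0.5156, 0.3648]
tool_rot: [3.138, -0.698, 1.757]
contact_force: [0.2, -0.4, -0.3]
opening: 0.0305
grip_force: 0.0
```

```bash
python3 to.py " -.19,-.005,.30"
```

```text
6.725 [0.799 0.041 1.763 0.671 1.    0.339] [0.175 0.516 0.365] [ 3.138 -0.698  1.757]
[[-0.142  0.983 -0.115]
 [ 0.753  0.182  0.632]
 [ 0.643  0.003 -0.766]]
in returns 0.4480569695810423 0.33788092717992657 0.3648054003893741
 -.19,-.005,.30 [ 0.629 -0.049  0.3  ] shift [-8.85  5.72 -5.99]
```

Call:
step_arm(motion=[[[-0.7,0.46,-0.49],0],[[-1.4,0.9,-1],0],[[-2.1,1.4,-1.5],0],[[-2.9,1.85,-2],0],[[-3.6,2.3,-2.45],0],[[-4.3,2.8,-2.9],0],[[-5,3.2,-3.4],0],[[-5.8,3.7,-3.9],0],[[-6.5,4.2,-4.4],0],[[-7.2,4.65,-4.9],0]])

```text
time: 7.98
tool_pos: [0.5452, 0.0549, 0.3129]
tool_rot: [3.138, -0.694, 1.756]
contact_force: [0.9, 0.3, 0.1]
opening: 0.0307
grip_force: 0.0
```

```bash
python3 to.py " -.19,-.005,.30"
```

```text
7.975 [-0.357  0.472  1.322  0.59   1.72  -0.564] [0.545 0.055 0.313] [ 3.138 -0.694  1.756]
[[-0.141  0.983 -0.114]
 [ 0.755  0.182  0.63 ]
 [ 0.64   0.003 -0.768]]
in returns -0.07254896738801524 0.058595612612747136 0.31291069599671484
 -.19,-.005,.30 [ 0.629 -0.049  0.3  ] shift [-1.642  1.062 -1.084]
```

Call:
step_arm(motion=[[[-0.6,0.4,-0.4],0],[[-1.2,0.8,-0.8],0],[[-1.64,1.06,-1.08],0],[[-1.64,1.06,-1.08],0]])

```text
time: 8.48
tool_pos: [0.6286, -0.0487, 0.2979]
tool_rot: [3.141, -0.695, 1.752]
contact_force: [-1.2, 1.0, 0.4]
opening: 0.0311
grip_force: 0.0
```

```bash
python3 to.py " -.20,-.005,.142"
python3 - <<'E'
from h import *
c=cam('wrist');i=c['pixels'][:,:,::-1];
cv2.imwrite('pics/w1.png',i)
O=np.array([.5895,.137,0]);F=np.array([np.cos(1.755),np.sin(1.755),0]);L=np.array([-F[1],F[0],0])
for p in((-.1,-.005,.141),(-.145,.028,.141),(-.145,-.038,.141),(-.007,.05,.18),(-.007,-.05,.18),(-.25,.052,.123)):print(p,proj(c,O+F*p[0]+L*p[1]+[0,0,p[2]]))
E
```

```text
8.475 [-0.454  0.702  0.959  0.574  1.885 -0.567] [ 0.629 -0.049  0.298] [ 3.141 -0.695  1.752]
[[-0.138  0.984 -0.115]
 [ 0.755  0.18   0.63 ]
 [ 0.641  0.    -0.768]]
in returns -0.18970245228420962 -0.0044564332403396025 0.29788836264207585
 -.20,-.005,.142 [ 0.631 -0.059  0.142] shift [-1.796  0.009  1.885]
(-0.1, -0.005, 0.141) [[281.16723518 222.78375012]]
(-0.145, 0.028, 0.141) [[249.26153395 263.43484978]]
(-0.145, -0.038, 0.141) [[313.36727563 263.23896846]]
(-0.007, 0.05, 0.18) [[230.99200533 131.25536679]]
(-0.007, -0.05, 0.18) [[321.75091094 131.03057524]]
(-0.25, 0.052, 0.123) [[221.96435886 375.73100216]]
```

View pics/w1.png

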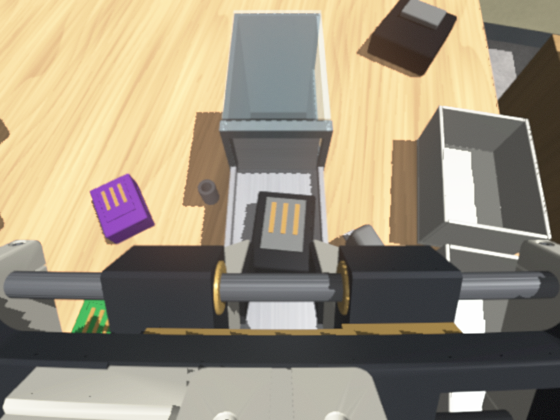

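The wrist view shows the pack straight ahead, with its top front edge from (257,193) to (315,196), the box's top front edge from (222,124) to (331,125), and the rear edge hidden behind the gripper at about row 267.

Run:
```python
from h import *
c=cam('wrist')
O=np.array([.5895,.137,0]);F=np.array([np.cos(1.755),np.sin(1.755),0]);L=np.array([-F[1],F[0],0])
for p,z in(((257,193),.141),((315,196),.141),((254,268),.141),((311,270),.141),((222,124),.197),((331,125),.197),((233,168),.123),((323,168),.123)):
    d=onz(c,p,z)-O;print(p,round(d@F,4),round(d@L,4))
```

```text
(257, 193) -0.0615 0.023
(315, 196) -0.0654 -0.043
(254, 268) -0.148 0.0235
(311, 270) -0.1502 -0.0349
(222, 124) -0.0089 0.0576
(331, 125) -0.0104 -0.0568
(233, 168) -0.0167 0.0558
(323, 168) -0.0168 -0.0572
```

Call:
step_arm(motion=[[[-0.5,0.01,0.5],0],[[-1,0.02,1],0],[[-1.4,0.03,1.5],0],[[-1.84,0.04,1.94],0],[[-1.84,0.04,1.94],0],[[-1.84,0.04,1.94],0]])

```text
time: 9.32
tool_pos: [0.6323, -0.0555, 0.1414]
tool_rot: [3.138, -0.695, 1.758]
contact_force: [0.1, 0.1, -0.1]
opening: 0.0306
grip_force: 0.0
```

```bash
python3 to.py " -.06,-.007,.138" " -.02,-.007,.138" " -.006,-.007,.138"
python3 - <<'E'
from h import *
c=cam('side');cv2.imwrite('pics/s2.png',cv2.resize(c['pixels'][130:400,100:400,::-1],(780,600)[:1]+(702,))[:600])
E
```

```text
9.325 [-0.46   0.834  1.136  0.54   1.625 -0.743] [ 0.632 -0.056  0.141] [ 3.138 -0.695  1.758]
[[-0.143  0.983 -0.115]
 [ 0.755  0.184  0.63 ]
 [ 0.64   0.003 -0.768]]
in returns -0.19711751201309222 -0.006770756500315161 0.14141893745240802
 -.06,-.007,.138 [0.607 0.079 0.138] shift [1.719 0.005 1.507]
 -.02,-.007,.138 [0.6   0.119 0.138] shift [2.231 0.005 1.934]
 -.006,-.007,.138 [0.597 0.132 0.138] shift [2.411 0.005 2.083]
```

View pics/s2.png

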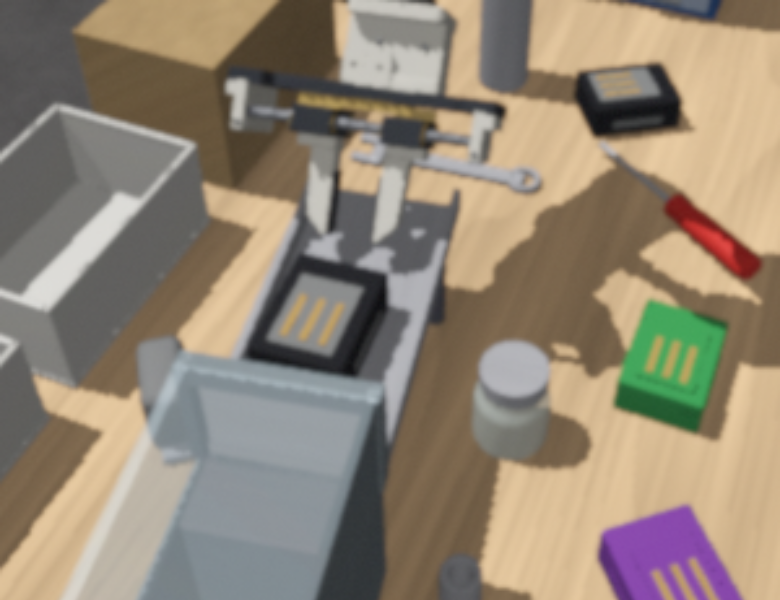

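The fingers are behind the pack and between the lips, with tips at about (330,230) and (385,235) in the crop. The pack is untouched, so I start pushing.

Call:
step_arm(motion=[[[0.15,0,0.18],0],[[0.3,0,0.34],0],[[0.47,0,0.5],0],[[0.64,0,0.65],0],[[0.81,0,0.8],0],[[0.98,0,0.95],0],[[1.15,0,1.1],0],[[1.32,0,1.25],0],[[1.5,0,1.4],0],[[1.68,0,1.56],0]])

```text
time: 10.62
tool_pos: [0.6072, 0.0788, 0.1326]
tool_rot: [3.139, -0.694, 1.755]
contact_force: [0.9, -6.6, 5.6]
opening: 0.0305
grip_force: 3.6
```

```bash
python3 to.py " -.02,-.007,.138" " -.004,-.007,.138"
python3 - <<'E'
from h import *
c=cam('side');a=cam('scene')
i=np.hstack([cv2.resize(c['pixels'][170:370,130:330,::-1],(400,400)),cv2.resize(a['pixels'][220:420,230:430,::-1],(400,400))])
cv2.imwrite('pics/s3.png',i)
E
```

```text
10.625 [-0.288  0.743  1.357  0.614  1.432 -0.683] [0.607 0.079 0.133] [ 3.139 -0.694  1.755]
[[-0.141  0.983 -0.115]
 [ 0.755  0.182  0.63 ]
 [ 0.64   0.002 -0.768]]
in returns -0.060416242306329776 -0.006714419799599907 0.13256365409006057
 -.02,-.007,.138 [0.6   0.119 0.138] shift [0.576 0.004 0.361]
 -.004,-.007,.138 [0.597 0.134 0.138] shift [0.78  0.004 0.532]
```

View pics/s3.png

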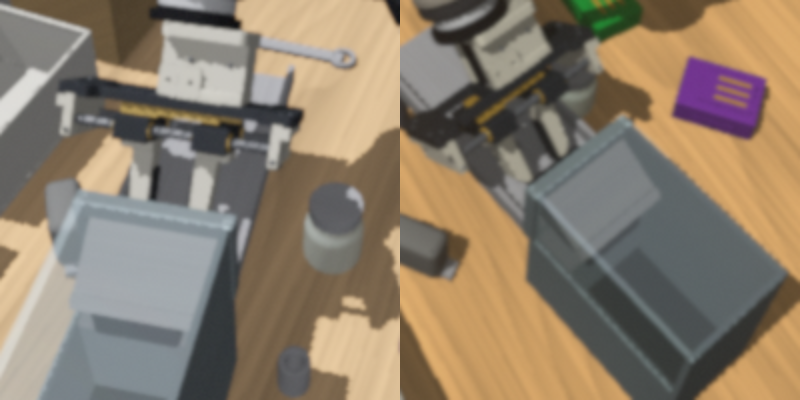

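Flap is open and the pack's front is inside the doorway (side crop dark face near (135,330)). I continue pushing in small steps.

Call:
step_arm(motion=[[[0.12,0,0.08],0],[[0.24,0,0.15],0],[[0.36,0,0.22],0],[[0.48,0,0.29],0],[[0.6,0,0.36],0],[[0.69,0,0.42],0],[[0.69,0,0.42],0]])

```text
time: 11.6
tool_pos: [0.5975, 0.127, 0.1392]
tool_rot: [-3.141, -0.697, 1.756]
contact_force: [-0.1, -0.3, 0.7]
opening: 0.0305
grip_force: 0.0
```

```bash
python3 to.py " -.004,-.007,.140"
python3 - <<'E'
from h import *
c=cam('side');a=cam('scene')
i=np.hstack([cv2.resize(c['pixels'][170:420,110:310,::-1],(400,500)),cv2.resize(a['pixels'][220:420,230:430,::-1],(400,400))[:400] if 0 else cv2.resize(a['pixels'][170:420,230:430,::-1],(400,500))])
cv2.imwrite('pics/s4.png',i)
E
```

```text
11.6 [-0.219  0.712  1.402  0.643  1.389 -0.643] [0.597 0.127 0.139] [-3.141 -0.697  1.756]
[[-0.141  0.983 -0.118]
 [ 0.754  0.184  0.631]
 [ 0.642 -0.    -0.767]]
in returns -0.01133017197185648 -0.005995736726275499 0.1392479002488493
 -.004,-.007,.140 [0.597 0.134 0.14 ] shift [0.102 0.017 0.069]
```

View pics/s4.png

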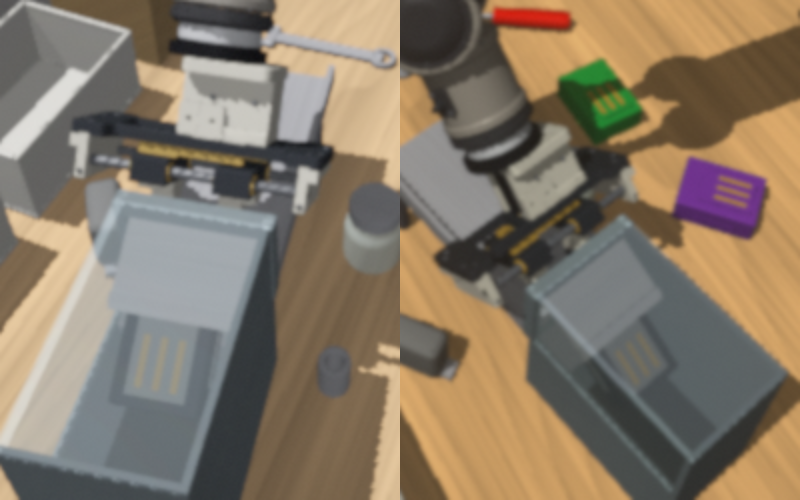

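The pack shows behind the glass with its brass at side (190,352) and scene (348,350). I triangulate its height.

Run:
```python
from h import *
O=np.array([.5895,.137,0]);F=np.array([np.cos(1.755),np.sin(1.755),0]);L=np.array([-F[1],F[0],0])
b=cam('side');a=cam('scene')
P,e=tri(b,(190,352.5),a,(348,350));d=P-O;print(d@F,d@L,d[2],e)
```

```text
0.07738673604918277 -0.003319224167476083 0.12051899871180927 0.0006440056352013081
```

Call:
step_arm(motion=[[[0,0,0],0],[[0,0,0],0],[[0.05,0,0.03],0],[[0.1,0,0.07],0],[[0.1,0,0.07],0]])

```text
time: 12.42
tool_pos: [0.5964, 0.1337, 0.1399]
tool_rot: [3.141, -0.696, 1.755]
contact_force: [0.2, -0.1, -0.0]
opening: 0.0306
grip_force: 0.0
```

```bash
python3 to.py " -.12,-.006,.140"
python3 - <<'E'
from h import *
c=cam('side');a=cam('scene')
i=np.hstack([cv2.resize(c['pixels'][170:420,110:310,::-1],(400,500)),cv2.resize(a['pixels'][170:420,230:430,::-1],(400,500))])
cv2.imwrite('pics/s5.png',i)
E
```

```text
12.425 [-0.209  0.708  1.408  0.647  1.382 -0.637] [0.596 0.134 0.14 ] [ 3.141 -0.696  1.755]
[[-0.141  0.983 -0.117]
 [ 0.754  0.183  0.63 ]
 [ 0.641  0.    -0.767]]
in returns -0.004559052186140016 -0.00619034487678701 0.1398633786607717
 -.12,-.006,.140 [0.617 0.02  0.14 ] shift [-1.475 -0.004 -1.235]
```

View pics/s5.png

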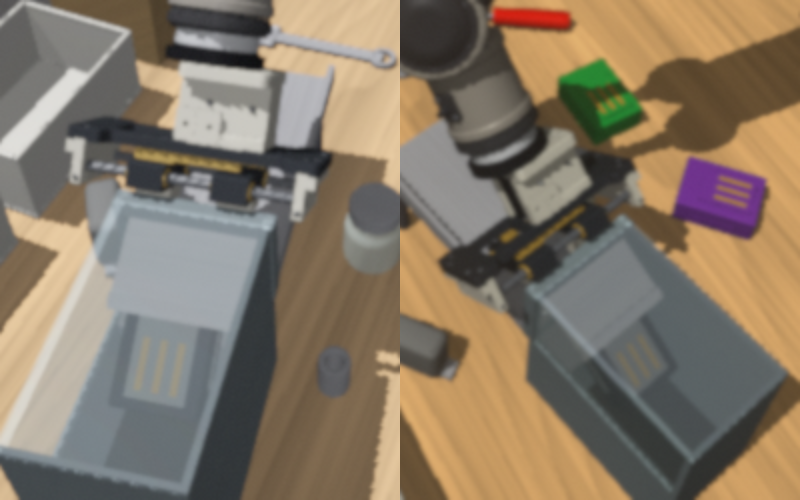

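The pack did not move on the last push, and the contact force is zero. It has gone forward, with its brass still at side (190,352) and scene (348,350). My viewing budget is used up, so I measure its tilt numerically from the brass bars.

```bash
cat > br.py <<'E'
from h import *
O=np.array([.5895,.137,0]);F=np.array([np.cos(1.755),np.sin(1.755),0]);L=np.array([-F[1],F[0],0])
def br(c,x0,x1,y0,y1):
    p=c['pixels'].astype(int);m=np.zeros(p.shape[:2],np.uint8)
    q=p[y0:y1,x0:x1];m[y0:y1,x0:x1]=(q[...,0]-q[...,2]>14)
    n,l,st,ce=cv2.connectedComponentsWithStats(m);o=[]
    for k in range(1,n):
        if st[k,4]<12: continue
        ys,xs=np.nonzero(l==k);X=np.c_[xs,ys].astype(float);u=X.mean(0);w=np.linalg.svd(X-u,full_matrices=0)[2][0]
        w*=np.sign(w[1]);t=(X-u)@w;o.append((u,u+w*t.min(),u+w*t.max(),st[k,4]))
    return sorted(o,key=lambda z:z[0][0])
b=cam('side');a=cam('scene')
B=br(b,168,215,330,385);A=br(a,325,370,325,380)
for n,S in(('side',B),('scene',A)):
    for s in S:print(n,*[np.round(v,1) for v in s])
if len(A)==len(B)==3:
    # side: +x image = jar side(+y); scene: bar order reversed check by residual
    for AA in(A,A[::-1]):
        for s,t in zip(B,AA):
            for i in(1,2):
                P,e=tri(b,s[i],a,t[i]);d=P-O;print(np.round([d@F,d@L,d[2],e],4),end=' ')
            print()
E
python3 br.py
```

```text
side [180.5 352. ] [183.1 339. ] [178.1 364. ] 61
side [189.3 353.6] [191.8 341. ] [186.9 365.2] 62
side [198.3 354.5] [200.7 342.1] [196. 367.] 60
scene [343.7 354.2] [339.3 346.8] [348.3 361.8] 39
scene [348.7 349.7] [344.3 342.8] [353.3 356.8] 36
scene [353.6 345.1] [349.2 337.9] [358.3 352.8] 37
[ 0.066  -0.0161  0.1332  0.0006] [ 0.0925 -0.0161  0.1125  0.0008] 
[ 0.066  -0.0032  0.1323  0.0008] [ 0.0921 -0.003   0.1137  0.0012] 
[0.0653 0.0098 0.1331 0.0003] [0.0921 0.01   0.113  0.0005] 
[ 0.0773 -0.0051  0.1644  0.0086] [ 0.1032 -0.005   0.1457  0.0092] 
[ 0.066  -0.0032  0.1323  0.0008] [ 0.0921 -0.003   0.1137  0.0012] 
[ 0.0531 -0.0008  0.0993  0.0104] [ 0.0805 -0.0007  0.0769  0.0088]
```

The pack is balanced nose-down by about 37° on the sill edge, its middle just over it, with the flap resting on its rear corner. It needs a few millimetres more, so I raise the fingers slightly for lintel clearance and nudge it.

Call:
step_arm(motion=[[[0.03,0,-0.04],0],[[0.06,0,-0.02],0],[[0.1,0,0.01],0],[[0.13,0,0.04],0],[[0.13,0,0.04],0]])

```text
time: 13.25
tool_pos: [0.5956, 0.1395, 0.1426]
tool_rot: [3.141, -0.694, 1.754]
contact_force: [-0.2, -6.3, -1.0]
opening: 0.0305
grip_force: 2.6
```

```bash
python3 to.py; python3 br.py
```

```text
13.25 [-0.2    0.701  1.412  0.649  1.377 -0.628] [0.596 0.14  0.143] [ 3.141 -0.694  1.754]
[[-0.14   0.983 -0.116]
 [ 0.756  0.182  0.629]
 [ 0.639  0.001 -0.769]]
in returns 0.001353002290976718 -0.006452232498616222 0.14259990047504173
side [180.2 356.1] [182.3 343.9] [178.3 368. ] 62
side [189.  357.8] [190.9 345.8] [187. 370.] 58
side [197.8 359.7] [199.9 347. ] [196.  371.2] 59
scene [344.9 357.9] [341.1 350.9] [348.9 365.1] 33
scene [349.7 353. ] [346.1 345.9] [353.2 359.9] 28
scene [354.9 349. ] [351.5 342.7] [358.5 355.7] 27
[ 0.0715 -0.0165  0.1278  0.0024] [ 0.0953 -0.0163  0.1045  0.0005] 
[ 0.0713 -0.0033  0.128   0.0009] [ 0.0942 -0.0033  0.1036  0.0014] 
[0.0718 0.0093 0.1278 0.0037] [9.430e-02 9.700e-03 1.045e-01 1.000e-04] 
[ 0.0835 -0.0056  0.1594  0.0053] [ 0.1052 -0.0052  0.1377  0.0086] 
[ 0.0713 -0.0033  0.128   0.0009] [ 0.0942 -0.0033  0.1036  0.0014] 
[ 0.0588 -0.0012  0.0935  0.0122] [ 0.0835 -0.0009  0.0685  0.0099]
```

Call:
step_arm(motion=[[[0.04,0,-0.01],0],[[0.08,0,0],0],[[0.11,0,0],0],[[0.11,0,0],0],[[0.11,0,0],0]])

```text
time: 13.98
tool_pos: [0.5955, 0.1396, 0.1429]
tool_rot: [-3.14, -0.685, 1.749]
contact_force: [5.2, -23.8, -16.2]
opening: 0.0306
grip_force: 14.7
```

```bash
python3 to.py; python3 br.py
```

```text
13.975 [-0.197  0.697  1.413  0.643  1.372 -0.619] [0.596 0.14  0.143] [-3.14  -0.685  1.749]
[[-0.137  0.984 -0.114]
 [ 0.762  0.178  0.622]
 [ 0.633 -0.001 -0.774]]
in returns 0.0014273323188881179 -0.006410131823800824 0.14286184736894575
```

Force rose at the lintel, and the pack has left the brass search window, so it probably dropped. I back out straight and look.

Call:
step_arm(motion=[[[-0.15,0,-0.1],0],[[-0.3,0,-0.22],0],[[-0.5,0,-0.38],0],[[-0.8,0,-0.63],0],[[-1.1,0,-0.89],0],[[-1.5,0,-1.23],0],[[-1.9,0,-1.57],0],[[-2.3,0,-1.9],0]])

```text
time: 15.08
tool_pos: [0.6272, -0.0328, 0.1463]
tool_rot: [3.141, -0.696, 1.754]
contact_force: [-0.6, 1.0, 0.5]
opening: 0.0307
grip_force: 0.0
```

```bash
python3 to.py " -.22,-.007,.25"; sed -i 's/B=br.*/B=br(b,140,240,290,420);A=br(a,290,420,290,410)/' br.py; python3 br.py
```

```text
15.075 [-0.434  0.808  1.178  0.551  1.601 -0.728] [ 0.627 -0.033  0.146] [ 3.141 -0.696  1.754]
[[-0.14   0.983 -0.116]
 [ 0.755  0.182  0.63 ]
 [ 0.641  0.    -0.768]]
in returns -0.1738136021268517 -0.0059770114613886295 0.14625006457245338
 -.22,-.007,.25 [ 0.637 -0.078  0.25 ] shift [ 0.517  0.018 -1.821]
side [150.6 327.7] [154.8 289.9] [144.2 385.5] 1596
side [236.2 406.7] [239.4 383.1] [234.4 419.6] 190
scene [304.8 387.8] [279.6 338.3] [320.3 418. ] 1460
scene [397.3 310.5] [362.6 279.3] [429.9 339.9] 2102
scene [409.  394.5] [424.  366.7] [397.8 415.3] 704
```

Call:
step_arm(motion=[[[0.1,0,-0.5],0],[[0.3,0,-1],0],[[0.45,0,-1.5],0],[[0.52,0,-1.82],0],[[0.52,0,-1.82],0],[[0.52,0,-1.82],0],[[0.52,0,-1.82],0],[[0.52,0,-1.82],0],[[0.52,0,-1.82],0],[[0.52,0,-1.82],0]])

```text
time: 16.42
tool_pos: [0.6354, -0.0755, 0.2499]
tool_rot: [3.141, -0.696, 1.755]
contact_force: [0.2, -0.1, 0.4]
opening: 0.0304
grip_force: 0.0
```

Call:
step_arm(motion=[[[0,0,0],0],[[0,0,0],0],[[0,0,0],0],[[0,0,0],0],[[0,0,0],0],[[0,0,0],0],[[0,0,0],0],[[0,0,0],0],[[0,0,0],0],[[0,0,0],0]])

```text
time: 17.68
tool_pos: [0.6354, -0.0756, 0.25]
tool_rot: [3.141, -0.696, 1.755]
contact_force: [0.0, -0.2, 0.1]
opening: 0.0309
grip_force: 0.0
```

```bash
python3 - <<'E'
from h import *
O=np.array([.5895,.137,0]);F=np.array([np.cos(1.755),np.sin(1.755),0]);L=np.array([-F[1],F[0],0])
W=lambda x,y,z:O+F*x+L*y+[0,0,z]
for n in('scene','side'):
    c=cam(n);i=c['pixels'];o=cv2.imread(f'pics/{n}0.png')[:,:,::-1]
    d=np.abs(i.astype(int)-o).max(2)
    hull=lambda P:cv2.fillConvexPoly(np.zeros(d.shape,np.uint8),cv2.convexHull(proj(c,[W(*p) for p in P]).astype(np.int32)),1)
    box=hull([(x,y,z) for x in(-.005,.185) for y in(-.056,.056) for z in(.0,.197)])
    fl=hull([(0,y,z) for y in(-.045,.045) for z in(.112,.172)])
    print(n,'flap px',fl.sum(),'changed>12',(d[fl>0]>12).sum(),'mean',d[fl>0].mean())
    m=((d>12)&(box>0)&(fl==0)).astype(np.uint8);k,l,st,ce=cv2.connectedComponentsWithStats(m)
    for j in range(1,k):
        if st[j,4]>25:print(st[j],ce[j],'mean now',i[l==j].mean(0),'was',o[l==j].mean(0),'at z .02/.06:',[np.round([(onz(c,ce[j],z)-O)@F,(onz(c,ce[j],z)-O)@L],3) for z in(.02,.06)])
E
python3 s.py
```

```text
scene flap px 514 changed>12 501 mean 15.073929961089494
[ 297  280  128  121 4248] [357.64006591 332.87688324] mean now [ 98.79755179 105.56144068 107.28248588] was [86.20315443 92.17231638 93.66031073] at z .02/.06: [array([0.041, 0.077]), array([0.051, 0.06 ])]
[298 341  18  19  44] [306.52272727 350.22727273] mean now [91.11363636 98.90909091 98.11363636] was [79.11363636 86.11363636 85.43181818] at z .02/.06: [array([ 0.001, -0.029]), array([ 0.013, -0.042])]
[317 364  16  15  30] [324.8        370.63333333] mean now [90.3        98.83333333 97.86666667] was [78.4        85.93333333 85.03333333] at z .02/.06: [array([ 0.056, -0.03 ]), array([ 0.065, -0.043])]
[347 395  12  14  30] [353.06666667 401.23333333] mean now [ 91.5 100.5  99.8] was [79.66666667 87.7        86.93333333] at z .02/.06: [array([ 0.134, -0.029]), array([ 0.14 , -0.042])]
side flap px 1368 changed>12 11 mean 9.536549707602338
17.775 [-0.48298437  0.76389361  0.96970869  0.55007504  1.84092335 -0.63597372] [ 0.63536887 -0.07565122  0.24997205] [ 3.14143007 -0.69593635  1.75483579]
```

```bash
cat > df.py <<'E'
from h import *
O=np.array([.5895,.137,0]);F=np.array([np.cos(1.755),np.sin(1.755),0]);L=np.array([-F[1],F[0],0])
W=lambda x,y,z:O+F*x+L*y+[0,0,z]
for n in('scene','side'):
    c=cam(n);i=c['pixels'].astype(float);o=cv2.imread(f'pics/{n}0.png')[:,:,::-1].astype(float)
    hull=lambda P:cv2.fillConvexPoly(np.zeros(i.shape[:2],np.uint8),cv2.convexHull(proj(c,[W(*p) for p in P]).astype(np.int32)),1)
    box=hull([(x,y,z) for x in(0,.18) for y in(-.05,.05) for z in(.01,.19)])
    fl=hull([(0,y,z) for y in(-.042,.042) for z in(.115,.17)])
    g=np.median((i.sum(2)/o.sum(2))[box>0]);d=(i-g*o).sum(2)/3
    print(n,'gain',g,'flap resid mean/std',d[fl>0].mean(),d[fl>0].std())
    cv2.imwrite(f'pics/d_{n}.png',np.clip(128+4*d,0,255)*box)
    m=((abs(d)>6)&(box>0)).astype(np.uint8);m=cv2.morphologyEx(m,cv2.MORPH_OPEN,np.ones((3,3)))
    k,l,st,ce=cv2.connectedComponentsWithStats(m)
    for j in range(1,k):
        if st[j,4]>25:print(st[j],ce[j],'now',i[l==j].mean(0).round(),'was',o[l==j].mean(0).round(),'at z .02/.06/.1:',[np.round([(onz(c,ce[j],z)-O)@F,(onz(c,ce[j],z)-O)@L],3) for z in(.02,.06,.1)])
E
python3 df.py
```

```text
scene gain 1.144 flap resid mean/std 0.2204085510688928 1.0768828214470338
side gain 1.0653950953678475 flap resid mean/std -0.2513418246987291 0.8814877258209753[ WARN:0@0.851] global loadsave.cpp:1063 imwrite_ Unsupported depth image for selected encoder is fallbacked to CV_8U.
```

```bash
sed -i 's/>6)/>2.5)/' df.py; python3 df.py 2>/dev/null
python3 - <<'E'
from h import *
O=np.array([.5895,.137,0]);F=np.array([np.cos(1.755),np.sin(1.755),0]);L=np.array([-F[1],F[0],0])
c=cam('wrist')
for x in np.arange(-.16,.0,.015):
    for y in(0,):
        p=proj(c,O+F*x+L*y+[0,0,.105])[0];u,v=p.astype(int);print(round(x,3),p.round(),c['pixels'][v-2:v+3,u-2:u+3].mean((0,1)).round() if 0<v<418 else '')
E
```

```text
scene gain 1.144278606965174 flap resid mean/std 0.15842009272719124 1.018416863221372
side gain 1.0654008438818565 flap resid mean/std -0.28376412369382115 0.8526853815306612
-0.16 [275. 248.] [212. 212. 216.]
-0.145 [275. 234.] [212. 213. 216.]
-0.13 [275. 221.] [211. 212. 216.]
-0.115 [275. 208.] [211. 212. 216.]
-0.1 [275. 195.] [210. 212. 215.]
-0.085 [275. 183.] [209. 211. 214.]
-0.07 [275. 172.] [208. 209. 212.]
-0.055 [276. 160.] [207. 208. 211.]
-0.04 [276. 150.] [207. 208. 211.]
-0.025 [276. 139.] [207. 209. 212.]
-0.01 [276. 129.] [104. 105. 106.]
```

Run:
```python
from h import *
np.set_printoptions(precision=0,suppress=True,linewidth=150)
O=np.array([.5895,.137,0]);F=np.array([np.cos(1.755),np.sin(1.755),0]);L=np.array([-F[1],F[0],0])
for n in('scene','side'):
    c=cam(n);i=c['pixels'].astype(float).mean(2);o=cv2.imread(f'pics/{n}0.png').astype(float).mean(2)
    print(n,'whole-image median ratio',round(float(np.median(i/(o+1))),3))
    for z in(.01,.045,.1):
        G=[[proj(c,O+F*x+L*y+[0,0,z])[0].round().astype(int) for x in(.03,.055,.08,.105,.13,.155,.175)] for y in(.04,.02,0,-.02,-.04)]
        f=lambda im:np.array([[im[min(p[1],419),p[0]] for p in r] for r in G])
        print(z);print(np.hstack([f(o),f(i)]))
```

```text
scene whole-image median ratio 1.125
0.01
[[85. 67. 66. 67. 67. 84. 41. 96. 77. 75. 76. 76. 95. 48.]
 [86. 68. 66. 66. 66. 85. 40. 98. 77. 75. 75. 76. 97. 47.]
 [64. 48. 46. 46. 47. 55. 41. 73. 56. 54. 54. 54. 63. 48.]
 [66. 53. 61. 55. 50. 55. 41. 77. 62. 69. 62. 57. 61. 45.]
 [66. 65. 66. 66. 64. 64. 64. 74. 74. 74. 75. 74. 72. 71.]]
0.045
[[ 86.  81.  82.  82.  83.  83.  41.  98.  93.  94.  94.  94.  95.  48.]
 [ 85.  67.  68.  66.  66.  69.  41.  98.  77.  77.  75.  75.  78.  48.]
 [109.  91.  96.  90.  95.  95.  41. 124. 105. 109. 103. 107. 109.  47.]
 [ 65.  48.  48.  48.  46.  46.  42.  76.  55.  55.  53.  53.  53.  48.]
 [ 79.  80.  77.  78.  74.  73.  57.  91.  91.  89.  90.  86.  84.  66.]]
0.1
[[100.  84.  84.  83.  83.  83.  41. 113.  96.  96.  96.  96.  95.  49.]
 [ 99.  86.  83.  83.  83.  83.  41. 113.  97.  95.  94.  95.  95.  49.]
 [ 98.  84.  67.  67.  66.  66.  41. 112.  96.  76.  76.  75.  75.  48.]
 [116. 107.  97.  92.  96.  90.  41. 132. 121. 111. 104. 109. 102.  48.]
 [ 77.  65.  47.  48.  48.  47.  58.  89.  74.  56.  54.  55.  54.  67.]]
side whole-image med
[... 428 characters left out ...]
.  51.  52.  52.  52.  51.  49.  68.]
 [125. 124. 119. 120.  97.  63.  63. 133. 132. 127. 128. 105.  69.  69.]
 [126. 125.  97.  97. 110.  62.  64. 134. 132. 105. 103. 116.  69.  68.]
 [125. 125.  98.  98. 101.  63.  62. 133. 133. 104. 104. 107.  68.  68.]
 [125. 126. 110. 111. 112.  62.  62. 133. 133. 117. 118. 120.  67.  67.]]
0.1
[[ 65.  55.  58.  53.  60.  60.  65.  71.  59.  62.  57.  64.  68.  70.]
 [135. 126. 123.  97.  97.  63.  62. 143. 134. 132. 104. 104.  68.  67.]
 [133. 126. 125.  99.  97.  62.  62. 143. 133. 133. 105. 104.  68.  68.]
 [135. 126. 125.  97.  99.  61.  63. 143. 134. 133. 105. 106.  67.  69.]
 [135. 124. 115. 116. 116.  64.  63. 143. 133. 123. 123. 124.  67.  68.]]
```

Run:
```python
from h import *
O=np.array([.5895,.137,0]);F=np.array([np.cos(1.755),np.sin(1.755),0]);L=np.array([-F[1],F[0],0])
for n in('scene','side'):
    c=cam(n);i=c['pixels'].astype(float);o=cv2.imread(f'pics/{n}0.png')[:,:,::-1].astype(float)
    g=np.median(i.sum(2)/(o.sum(2)+1));d=abs(i-g*o).max(2)
    m=cv2.morphologyEx((d>15).astype(np.uint8),cv2.MORPH_OPEN,np.ones((3,3)))
    k,l,st,ce=cv2.connectedComponentsWithStats(m);print(n,g)
    for j in range(1,k):
        if st[j,4]>25:print(st[j],ce[j].round(),'now',i[l==j].mean(0).round(),'was',o[l==j].mean(0).round())
    h=cv2.cvtColor(c['pixels'],cv2.COLOR_RGB2HSV);v=((c['pixels'].max(2)<45)).astype(np.uint8)
    k,l,st,ce=cv2.connectedComponentsWithStats(v);print('black',[(s.tolist()) for s in st[1:] if s[4]>120])
c=cam('wrist');v=((c['pixels'].max(2)<45)).astype(np.uint8)
k,l,st,ce=cv2.connectedComponentsWithStats(v);print('wrist black',[(s.tolist()) for s in st[1:] if s[4]>120])
for x in(.01,.05,.08,.11,.14,.17):
    print(x,[c['pixels'][tuple(proj(c,O+F*x+L*y+[0,0,.03])[0].round().astype(int)[::-1])].tolist() for y in(-.03,0,.03)])
print(robot.observe()['time'])
```

```text
scene 1.1319148936170214
[  130     0   430   260 48541] [357. 126.] now [88. 78. 65.] was [133. 105.  76.]
[244  12  12  17 133] [251.  20.] now [123. 117. 107.] was [55. 53. 50.]
[234  19   8   6  30] [238.  22.] now [148. 142. 130.] was [108. 104.  99.]
[499 102  12  15  85] [504. 109.] now [83. 79. 72.] was [46. 43. 42.]
[492 110   6  22  71] [495. 121.] now [93. 88. 79.] was [106. 100.  90.]
[498 111  14  32 221] [503. 130.] now [93. 88. 79.] was [106. 100.  91.]
[492 151  19   8  83] [501. 155.] now [75. 71. 64.] was [49. 45. 40.]
[472 158  11  12  64] [477. 164.] now [71. 67. 60.] was [45. 40. 34.]
[491 161  16  10 115] [499. 166.] now [57. 54. 48.] was [71. 67. 60.]
[ 255  256   59   56 1975] [282. 283.] now [147. 146. 145.] was [68. 63. 56.]
black [[381, 29, 72, 60, 2861], [506, 30, 36, 33, 526], [138, 42, 44, 41, 785], [418, 48, 43, 46, 251], [502, 87, 57, 31, 239], [0, 90, 82, 30, 320], [190, 126, 36, 20, 177], [475, 151, 80, 56, 458], [525, 203, 35, 32, 843]]
side 1.0565217391304347
[  183     0   377   420 58926] [436. 172.] now [102.  95.  87.] was [167. 146. 118.]
[245 202  32  29 510] [261. 214.] now [110. 107. 106.] was [165. 164. 165.]
[ 195  227   64   51 2248] [227. 253.] now [165. 165. 170.] was [81. 80. 78.]
black [[313, 0, 27, 23, 134], [347, 0, 86, 37, 2262], [399, 6, 71, 53, 994], [229, 41, 44, 19, 227], [536, 50, 24, 54, 277], [227, 59, 40, 12, 160], [322, 156, 39, 26, 410]]
wrist black [[334, 265, 18, 63, 269], [540, 323, 20, 23, 212], [467, 333, 54, 8, 133], [0, 343, 32, 15, 132], [527, 388, 33, 32, 896], [436, 410, 74, 10, 358]]
0.01 [[213, 213, 217], [205, 207, 211], [211, 212, 215]]
0.05 [[110, 108, 108], [104, 105, 107], [106, 107, 108]]
0.08 [[105, 102, 102], [101, 101, 100], [102, 101, 100]]
0.11 [[102, 100, 99], [98, 98, 97], [100, 98, 98]]
0.14 [[98, 97, 96], [97, 97, 96], [99, 98, 98]]
0.17 [[153, 165, 169], [155, 168, 171], [157, 169, 173]]
18.275
```

The tray is empty and the flap is shut, but the fixed cameras show no trace of the pack inside the box. I move the wrist camera above the clear top and measure from there.

Call:
step_arm(motion=[[[0.6,0,-0.7],0],[[1.17,0,-1.4],0],[[1.9,0,-0.8],0],[[2.6,0,-0.2],0],[[3.3,0,0.4],0],[[3.9,-0.05,0.9],0],[[4.38,-0.1,1.26],0],[[4.38,-0.1,1.26],0],[[4.38,-0.1,1.26],0]])

```text
time: 19.4
tool_pos: [0.5838, 0.1687, 0.3604]
tool_rot: [3.141, -0.695, 1.755]
contact_force: [-0.0, -0.1, -0.1]
opening: 0.0301
grip_force: 0.0
```

```bash
python3 to.py
python3 - <<'E'
from h import *
np.set_printoptions(linewidth=200)
O=np.array([.5895,.137,0]);F=np.array([np.cos(1.755),np.sin(1.755),0]);L=np.array([-F[1],F[0],0])
c=cam('wrist');cv2.imwrite('pics/w2.png',c['pixels'][:,:,::-1]);g=c['pixels'].astype(int)
print('box corners',proj(c,[O+F*x+L*y+[0,0,z] for x,z in((-.007,.197),(.188,.197),(.185,.008),(.05,.105)) for y in(-.055,.055)]).round())
xs=np.arange(.0,.19,.012);ys=np.arange(.05,-.051,-.0125)
for z in(.008,):
    P=np.array([[proj(c,O+F*x+L*y+[0,0,z])[0] for x in xs] for y in ys]).round().astype(int)
    ok=lambda p:0<=p[0]<560 and 0<=p[1]<420
    print((xs*1000).round());print(np.array([[g[p[1],p[0]].mean() if ok(p) else -1 for p in r] for r in P]).astype(int));print('R-B');print(np.array([[g[p[1],p[0],0]-g[p[1],p[0],2] if ok(p) else -99 for p in r] for r in P]))
E
```

```text
19.4 [-0.157  0.494  1.157  0.657  1.723 -0.317] [0.584 0.169 0.36 ] [ 3.141 -0.695  1.755]
[[-0.141  0.983 -0.117]
 [ 0.755  0.183  0.63 ]
 [ 0.641  0.    -0.768]]
in returns 0.03224390060119849 -0.000243052245479924 0.360417079378833
box corners [[339. 352.]
 [222. 352.]
 [327. 174.]
 [235. 174.]
 [312. 231.]
 [249. 231.]
 [323. 303.]
 [238. 303.]]
[  0.  12.  24.  36.  48.  60.  72.  84.  96. 108. 120. 132. 144. 156. 168. 180.]
[[ 51  49 141 168 169 104 101 129 117  97  47  47  51  58 120 141]
 [ 52  51 142 171 167 116 101 129 116  95 114 114 114 115 115 129]
 [ 51  51 143 168 167 116 100 129 118  95 114 115 115 116 115 116]
 [ 52  52 142 169 167 118 101 131 118  94 116 116 115 114 116 115]
 [ 51  49 144 169 170 118 100 129 117  95 115 117 117 115 117 115]
 [ 51  51 144 169 169 118 101 131 119  95 116 118 117 117 115 116]
 [ 51  50 143 169 169 117 100 130 118  94 117 116 119 118 118 117]
 [ 51  49 144 170 171 121 100 131 116  95 119 118 119 119 118 145]
 [ 50  50 143 170 171 121 101 131 117  97  41  46  52  58 123 144]]
R-B
[[ -4  -6  42 -14 -14 -12  -4  -6  -6  -4   4   5   6   4  -8 -13]
 [ -5  -6  39 -13 -15 -12  -5  -7  -5  -4 -11 -11 -11 -11 -10 -11]
 [ -4  -6  38 -14 -15 -12  -6  -7  -7  -5 -12 -11 -12 -11 -10 -10]
 [ -4  -6  37 -15 -16 -12  -6  -6  -7  -5 -12 -13 -12 -11 -10 -11]
 [ -6  -7  37 -15 -14 -12  -6  -7  -6  -6 -14 -13 -12 -11 -11 -10]
 [ -4  -6  36 -15 -15 -13  -7  -7  -8  -5 -13 -11 -11 -12 -12 -10]
 [ -4  -6  38 -15 -16 -13  -6  -7  -7  -5 -13 -12 -11 -12 -10 -11]
 [ -4  -5  40 -13 -13 -12  -6  -8  -7  -6 -11 -11 -10  -9 -10 -16]
 [ -5  -5  41 -12 -13 -12  -7  -7  -6  -6   1   4   4   4  -9 -14]]
```

Call:
step_arm(motion=[[[-0.25,0,-0.85],0],[[-0.5,0,-1.7],0],[[-0.73,0,-2.56],0],[[-0.73,0,-2.56],0],[[-0.73,0,-2.56],0]])

```text
time: 20.08
tool_pos: [0.6081, 0.0386, 0.4492]
tool_rot: [-3.14, -0.697, 1.752]
contact_force: [0.8, 1.1, 0.5]
opening: 0.0305
grip_force: 0.0
```

```bash
cat > wf.py <<'E'
from h import *
np.set_printoptions(linewidth=220)
O=np.array([.5895,.137,0]);F=np.array([np.cos(1.755),np.sin(1.755),0]);L=np.array([-F[1],F[0],0])
c=cam('wrist');cv2.imwrite('pics/w3.png',c['pixels'][:,:,::-1]);g=c['pixels'].astype(int)
print('time',c['s']['time'],'cam in returns',(T(c)[1]-O)@F,(T(c)[1]-O)@L,T(c)[1][2])
q=proj(c,[O+F*x+L*y+[0,0,z] for x,z in((-.007,.197),(.188,.197),(.185,.008),(.05,.105),(.05,.008)) for y in(-.055,.055)]).round();print(q.tolist())
u0,u1=int(q[:,0].min()),int(q[:,0].max());v0,v1=int(q[:,1].min())-4,int(q[:,1].max())+4
print('cols',u0,u1)
for v in range(v0,min(v1,419),4):print(v,g[v,u0-6:u1+8:5].mean(1).astype(int))
E
python3 wf.py
```

```text
time 20.075 cam in returns -0.13605707540325074 -0.00020274092875299611 0.6032792940038653
[[321.0, 247.0], [241.0, 247.0], [314.0, 132.0], [247.0, 133.0], [306.0, 189.0], [256.0, 189.0], [313.0, 231.0], [249.0, 231.0], [308.0, 248.0], [254.0, 248.0]]
cols 241 321
128 [219 211 211 212 202 212 214 212 215 222 222 215 205 212 208 211 210 212 211]
132 [216 210 208 208 202 212 214 213 216 218 223 214 205 205 212 210 211 209 210]
136 [212 212 215 220 219 223 229 230 232 230 235 227 221 216 226 224 224 207 212]
140 [211 214 205 157 156 155 155 155 155 154 153 154 154 154 156 154 198 206 211]
144 [212 213 205 149 151 149 150 150 147 149 147 149 148 150 149 150 213 206 212]
148 [211 209 197 146 149 149 149 149 148 148 148 148 149 149 149 150 229 207 211]
152 [211 208 183 143 149 150 147 148 148 150 149 148 149 148 149 148 237 209 213]
156 [213 212 176 142 149 148 147 148 148 146 149 148 147 148 148 147 241 210 212]
160 [213 215 168 140 149 148 148 148 147 148 147 147 147 148 148 145 242 209 211]
164 [210 210 164 141 149 148 148 146 147 147 146 147 147 149 148 144 242 209 211]
168 [211 203 16
[... 1006 characters left out ...]
117 116 117 119 122 122 125 141 205 241 212]
220 [121 136 142 134 134 119 117 118 117 116 117 119 121 119 124 139 204 242 211]
224 [120 141 139 135 134 118 117 117 116 117 117 117 118 119 123 140 205 242 210]
228 [116 145 137 136 132 118 114 114 115 114 114 117 117 122 123 141 209 242 210]
232 [113 150 135 134 129 118 116 114 114 117 117 115 118 122 123 138 206 242 207]
236 [110 153 135 138 142 135 135 135 135 136 137 137 137 139 140 149 204 242 203]
240 [109 153 165 150 167 168 168 167 168 166 166 167 170 170 169 170 186 239 206]
244 [177 181 181  56 146 138 143 146 135 146 140 138 148 138 138  66 162 183 183]
248 [181 180 181  53 168 171 169 170 170 169 168 170 169 170 167  65 113 182 182]
```

Run:
```python
from h import *
np.set_printoptions(linewidth=260)
O=np.array([.5895,.137,0]);F=np.array([np.cos(1.755),np.sin(1.755),0]);L=np.array([-F[1],F[0],0])
c=cam('wrist');g=c['pixels'].astype(int).mean(2).astype(int)
for v in list(range(183,200)):print(v,g[v,254:312:2])
for x in(.13,.15,.165,.185):print(x,[(z,proj(c,O+F*x+[0,0,z])[0].round(1).tolist()) for z in(.008,.044,.074)])
# small edges inside the floor patch, amplified
p=cv2.GaussianBlur(c['pixels'].astype(np.float32),(3,3),0)[186:240,256:308]
for ch in range(3):print(ch,[round(float(x),1) for x in p[4:46:3,14:36,ch].mean(1)])
b=cam('side');a=cam('scene')
for n,k in(('side',b),('scene',a)):
    print(n,[(x,y,proj(k,O+F*x+L*y+[0,0,.044])[0].round().tolist()) for x in(.09,.18) for y in(-.03,.03)])
```

```text
183 [138 143 145 145 144 144 144 144 143 144 145 146 145 146 144 145 145 145 146 145 144 147 146 146 146 147 144 139 151]
184 [140 141 144 144 145 144 145 145 144 145 145 144 145 145 146 146 145 145 146 145 146 146 146 146 147 147 144 139 150]
185 [137 142 144 144 145 145 143 143 144 145 146 145 144 145 146 146 145 145 145 146 145 144 148 146 147 147 143 139 148]
186 [136 141 144 145 145 143 140 140 140 141 140 140 141 142 141 142 142 141 142 144 144 145 145 145 146 147 143 139 150]
187 [137 140 145 145 144 139 125 124 125 124 125 125 125 129 128 129 128 130 129 130 133 143 145 145 145 146 142 138 150]
188 [136 138 143 145 145 134 119 118 119 119 119 118 118 119 121 120 120 120 120 121 123 136 146 146 145 145 141 140 150]
189 [137 138 143 145 144 134 119 119 118 118 119 118 118 118 119 118 120 119 119 118 120 133 146 145 145 146 140 139 149]
190 [137 139 145 143 145 131 118 119 119 117 119 118 118 119 118 120 119 118 118 119 119 132 145 145 145 145 140 139 147]
191 [137 139 143 144 144 131 118 119 119 118 119 119 118 118 119 119 118 118 119 118 118 134 146 146 146 144 140 139 148]
19
[... 1159 characters left out ...]
197.4]), (0.044, [281.1, 189.5]), (0.074, [281.1, 182.3])]
0.185 [(0.008, [281.1, 189.3]), (0.044, [281.1, 181.1]), (0.074, [281.0, 173.6])]
0 [115.1, 114.5, 114.2, 113.7, 113.2, 112.9, 112.5, 112.6, 112.8, 112.6, 112.4, 112.1, 111.4, 109.6]
1 [119.4, 119.3, 119.2, 118.9, 118.7, 118.6, 118.4, 118.4, 118.4, 118.2, 118.1, 117.9, 118.2, 116.4]
2 [122.4, 122.3, 122.4, 122.2, 122.0, 122.0, 121.8, 122.1, 122.1, 121.9, 121.8, 121.9, 121.3, 119.5]
side [(0.09, -0.03, [176.0, 382.0]), (0.09, 0.03, [214.0, 390.0]), (0.18, -0.03, [152.0, 446.0]), (0.18, 0.03, [194.0, 455.0])]
scene [(0.09, -0.03, [338.0, 379.0]), (0.09, 0.03, [360.0, 360.0]), (0.18, -0.03, [373.0, 417.0]), (0.18, 0.03, [395.0, 396.0])]
```

The wrist view settles it. A black rectangle 66–68 mm wide, in line with the centre, stands out against the back wall at rows 187–193. That fits the pack lying flat and upside down on the box floor at x of about 0.09 to 0.18, the same shade as the floor. The flap is shut and the arm is clear, so I hand in.

```bash
python3 -c "
from cell import robot
print(robot.hand_in())"
```

```text
the job is handed in; nothing more can be done
None
```

I pushed the pack through the flap into the returns box, the flap swung shut by itself, the arm is clear, and the job was handed in at about 20 s; the hand-in gave no verdict, and the pack's resting place (flat on the box floor near the back wall) is inferred from faint contrast in the wrist camera.

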